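# Clamp slide home, lock state unknown

## Robot

A 6-joint arm with a two-finger parallel gripper is mounted at the origin on the work surface. World frame = base frame: x ahead of the robot, y to its left, z up, the work surface at z = 0. Lengths are in m, angles in degrees, forces in N, time in s.
With the tool pointing down it reaches from about 0.35 to 0.725 m from the base axis. Payload 4.3 kg.
Tool frame: the origin (TCP) lies between the finger pads; the fingertips stand 25 mm ahead of it and the grasp point (between the pads) lies 6 mm ahead of it; z points along the fingers, y is the line along which they close (so a half turn about z gives the same grasp; the last joint's range is limited). The gripper opens to 85 mm and grips with 20 to 120 N. Pads are 22 mm wide; open, the fingers measure 114 mm over their backs; the gripper's body (76 mm by 85 mm) begins 54 mm behind the grasp point. The pads swing forward as they close: fully open they stand 13 mm farther back than shut.
Start: joints at [66.503, 21.618, 4.641, 73.018, 0, 83.68], TCP at [0.17, 0.549, 0.23] pointing down, gripper open.
Joint ranges: [-156.06, 156.06], [-48.1, 94.91], [-58.44, 69.94], [-101.28, 121.22], [-78.64, 73.56], [-180, 180]. Speed limits (degrees/s): [147.25, 147.25, 180, 180, 180, 180].

## Interface

Orientations are given as a 3x3 rotation matrix whose columns are the frame's x, y, z axes.
In Python, from plant import manip gives the robot as it stands.
- The arm moves only by the shell command python3 -m jog 'ROWS' [FORCE]. ROWS is JSON, a list of rows, each an object with "fingers": the opening, from -1 (shut) to 1 (fully open); "linear": the shift along the tool's x, y, z in units of 20 cm (1.0 is 20 cm), a list of three; "roll": the turn about the tool's z in units of 45 degrees (1.0 is 45 degrees). In form: [{"fingers": fingers, "linear": [x, y, z], "roll": roll}, ...]. A call has 1 to 8 rows; each row is the pose to reach, as a shift and turn from the pose commanded when the call began, along the tool's axes at that moment; what a row does not reach only later rows make up. A row lasts 1/12 s, in which the tool goes at most 41.7 mm and 7.16 degrees, less where a joint would pass 70% of its speed; a pose out of reach is approached as far as the arm can. A call with a number of a shift or a turn outside -1 to 1 is refused whole. A call with a gripper value outside its range is refused whole. The fingers move at their own pace and stop on an object; FORCE is the grip in N (left out, the last holds). Time passes only in rows, so rows that repeat a pose let the fingers close. It gives the time, the measured TCP pose, the force, the opening and the grip force at its end, in the units of the state.
- manip.get_obs(): the state, without advancing time (a new reading comes with each control period).
- manip.snapshot(name): name is "scene" or "side" or "wrist"; returns a dict with "pixels" (480x640x3 uint8, red, green, blue), "K" (3x3 intrinsics, pixels), "cam_to_world" (4x4, takes a point from camera to world coordinates); the wrist camera has in their place "mount" (4x4, takes a point from camera to tool coordinates, whose origin is the TCP and whose axes are the flange's). Camera axes: x right, y down, z forward; pixel columns grow to the right and rows downward; lengths in m; the calibration is good to about 2 mm. A picture is of the moment at which its call begins: read the wrist's pose just before it. There is no depth.
- manip.sign_off(): hands the job in; it is judged then, once.
Trained networks look in a picture, given as the dict that the camera call returned (one of the last four; its "shot" number tells which), for a name from the list of things; names that differ only in an ending like _2 or _b are one class to them, and where a whole thing is asked for, a point or a joint stands for the part that bears it (a point fixed in the world has none). Each returns a list of dicts, best first, with "conf" (0 to 1); they miss things now and then, are a little off and sometimes report something else, mostly with a low value. They report only what shows in the picture. A call takes as long as a camera call.
- manip.spot_in(picture, name): "extent" ([left, top, right, bottom] in pixels, round what is visible of it).
- manip.pinpoint(picture, name): "position" ([column, row] in pixels: a listed point, or the origin of a listed thing).
The state is a dict: "t": time; "qpos": joint angles; "joint_velocities": joint speeds; "joint_efforts": joint torques, N m; "position": TCP position; "tcp_rot": TCP orientation; "wrist_force": force on the tool from outside, world axes, zero at the start; "wrist_torque": the same for the moment, N m; "grip_width": finger opening in m; "gripper_force": force on a finger pad.
Only numpy, scipy, OpenCV 4.12 (cv2) and the standard library are available. Lean on these libraries where they do the work, as an engineer would, in place of code of your own. Each camera call takes 0.05 s, during which the arm holds its last target. There are 200 camera calls.

## Task

On the rotary-head bench unit, push the aluminium clamp slide with the black thumb post along its rail until it is fully home against the red stop under the rotary head. The red-ball lock lever always leans to one side or the other, but nobody can see which side locks the slide, so first try the slide without touching the lever; if the slide is held, swing the lever over to its other side and push again. Once the slide has come away from its parked place leave the lever alone, and leave the spare clamp with the blue post where it stands.

Things in the scene. Friction and masses are not known exactly. Their poses are not given: they have to be found in the camera images.
- unit: The bench unit, fixed to the table: black base 340 x 200 x 20 mm, origin on the table under the rail's centre line. x points along the rail to the rotary head, y to the left of it, z up. Head: 140 mm wide and tall, its face at x = +100 mm; below it the red stop, face at x = +85 mm, top 65 mm up. Lock housing at x = 0, y = -85 mm: 44 mm along x, 64 mm along y, top 80 mm up.
- slide_post (a point): Centre line of the black thumb post on the clamp slide, a point 100 mm above the table. The post is round, upright, 22 mm across, and stands from the slide's top face (75 mm above the table) up to 120 mm. The slide is an aluminium clamp block 90 x 70 mm, the post 25 mm behind its middle. Axes as the unit's; at slide = 0 it lies at x = -85 mm, y = 0 of the unit. Push or grip it here.
- slide (a joint): Travel of the clamp slide along its rail towards the head, in m: 0 = against its rear stop, 0.100 = home, touching the red stop. It starts parked at 0 to 0.002. Free, it moves with about 2 N of friction and stays where it is left. Locked, it still has play up to 0.010, and there it stops dead.
- lock_ball (a point): Centre of the red ball, 20 mm across, on top of the lock lever: an 8 mm steel stem standing up from the lock housing, pivoting 65 mm below the ball, 75 mm above the table. It swings across the rail (along the unit's y); the ball moves 62 mm from end to end, 132 mm above the table at each end and 140 mm in the middle.
- lock (a joint): Angle of the lock lever in rad: +0.5 = leaning fully away from the rail (unit -y), -0.5 = leaning fully towards the rail. It moves lightly and falls to the nearer end when let go. One of its two ends locks the slide and the other frees it; which one is which changes from start to start and cannot be seen.
- spare: A spare clamp standing loose on the table behind the unit: an aluminium block 90 x 70 x 35 mm like the slide, with a blue post, 80 mm tall in all. Origin at the centre of its underside. Not to be moved.

How it is judged:
By the outcome, as a careful person would: the job done as asked, in the order asked, and still so for the second after the job is handed in, with the robot touching nothing.
It also fails if it takes over 43 s, if anything falls off the work surface, if the arm or the gripper's body presses on something with over 40 N, if the wrist force passes 120 N, or if a joint passes its speed limit or range.

## Working session

There is one attempt and no reset: what is moved stays moved. The work goes in short steps, Python scripts to look and compute and a shell command to move; the robot and the scene stay as the last step left them, time stands still between calls to the robot, and variables do not carry over. Pictures are saved under pics/ and viewed, at most 10 in all, crops included, and the job is handed in when it is done.

```bash
mkdir -p pics
cat > h.py <<'E'
import numpy as np, cv2
from plant import manip
def ray(p,uv):
    d=np.linalg.inv(p["K"])@[uv[0],uv[1],1]; T=np.array(p["cam_to_world"]); return T[:3,3],T[:3,:3]@d
def atz(p,uv,z):
    o,d=ray(p,uv); return o+d*(z-o[2])/d[2]
def tri(rs):
    A=np.zeros((3,3));b=np.zeros(3)
    for o,d in rs:
        d=d/np.linalg.norm(d);P=np.eye(3)-np.outer(d,d);A+=P;b+=P@o
    x=np.linalg.solve(A,b); return x
def wristpic():
    s=manip.get_obs();p=manip.snapshot("wrist");T=np.eye(4);T[:3,:3]=s["tcp_rot"];T[:3,3]=s["position"]
    p["cam_to_world"]=T@np.array(p["mount"]); return p
def save(p,n): cv2.imwrite(f"pics/{n}.png",np.ascontiguousarray(p["pixels"][:,:,::-1]))
E
cat > m.py <<'E'
from h import *
np.set_printoptions(precision=4,suppress=True)
R={}
ims=[]
for c in ["scene","side"]:
    p=manip.snapshot(c);save(p,c+"0");ims.append(p["pixels"])
    for n,z in [("unit",0),("slide_post",.1),("lock_ball",.132),("spare",0)]:
        r=manip.pinpoint(p,n)
        for k in r[:2]: print(c,n,round(k["conf"],2),np.round(k["position"],1),atz(p,k["position"],z))
        if r: R.setdefault(n,[]).append(ray(p,r[0]["position"]))
for n in R:
    if len(R[n])>1: print("tri",n,tri(R[n]))
s=manip.get_obs();print(s["t"],s["position"],np.array(s["tcp_rot"]),s["wrist_force"],s["grip_width"])
E
python3 m.py
```

```text
scene unit 0.94 [319.3 270.7] [ 0.5556 -0.0426  0.    ]
scene slide_post 0.69 [303.2 264.7] [ 0.5723 -0.1241  0.1   ]
scene lock_ball 0.53 [349.8 227.6] [ 0.611  -0.0351  0.132 ]
scene spare 0.77 [271.1 372.8] [ 0.6022 -0.2723 -0.    ]
side unit 0.97 [294.8 284.3] [ 0.558  -0.0377  0.    ]
side slide_post 0.64 [330.2 264.4] [ 0.5708 -0.1296  0.1   ]
side spare 0.75 [401.  371.1] [ 0.6025 -0.2777  0.    ]
tri unit [ 0.5562 -0.043   0.0029]
tri slide_post [ 0.5724 -0.1251  0.0984]
tri spare [ 0.6029 -0.2748 -0.0002]
0.5 [0.1698 0.5493 0.2296] [[-0.9554  0.2954 -0.    ]
 [ 0.2954  0.9554 -0.    ]
 [ 0.     -0.     -1.    ]] [ 0.7434  0.3967 -0.3741] 0.08544411140546977
```

View pics/scene0.png

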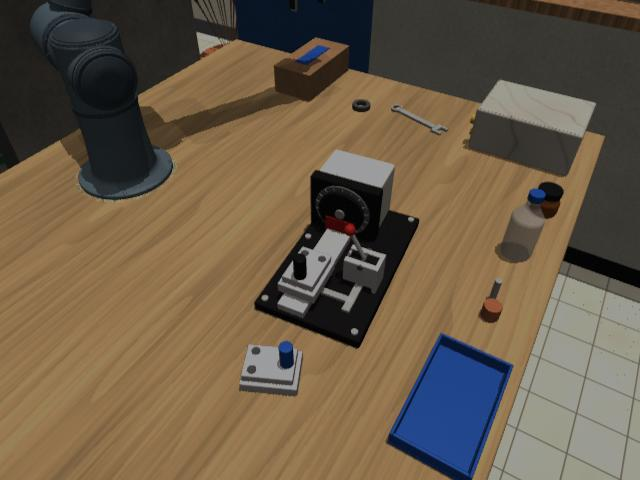

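View pics/side0.png

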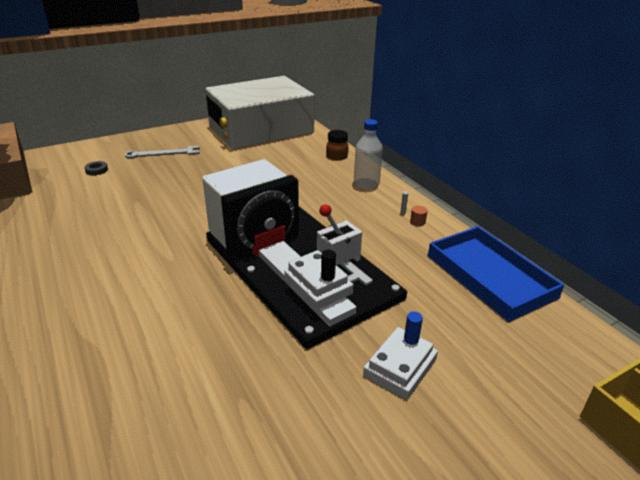

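The scene picture shows the slide's black post at (300,265), the ball at (350,228) leaning towards the rail, and the blue-post spare at (286,352). The side picture shows the post at (328,265) and the ball at (325,210). The unit's x axis lies at about 100° in the world. I'll move closer with the fingers shut.

```bash
python3 -m jog '[{"fingers":-1,"linear":[-1,-0.94,0],"roll":0},{"fingers":-1,"linear":[-1,-0.94,0],"roll":0},{"fingers":-1,"linear":[-1,-0.94,0],"roll":0},{"fingers":-1,"linear":[-1,-0.94,0],"roll":0},{"fingers":-1,"linear":[-1,-0.94,0],"roll":0},{"fingers":-1,"linear":[-1,-0.94,0],"roll":0},{"fingers":-1,"linear":[-1,-0.94,0],"roll":0},{"fingers":-1,"linear":[-1,-0.94,0],"roll":0}]' 40
python3 -m jog '[{"fingers":-1,"linear":[-1,-0.94,-0.1],"roll":0},{"fingers":-1,"linear":[-1,-0.94,-0.1],"roll":0},{"fingers":-1,"linear":[-1,-0.94,-0.1],"roll":0},{"fingers":-1,"linear":[-1,-0.94,-0.1],"roll":0},{"fingers":-1,"linear":[-1,-0.94,-0.1],"roll":0},{"fingers":-1,"linear":[-1,-0.94,-0.1],"roll":0},{"fingers":-1,"linear":[-1,-0.94,-0.1],"roll":0},{"fingers":-1,"linear":[-1,-0.94,-0.1],"roll":0}]'
cat > w.py <<'E'
from h import *
import sys
np.set_printoptions(precision=4,suppress=True)
s=manip.get_obs();print(s["t"],s["position"],np.array(s["tcp_rot"])[:2,:2],s["wrist_force"],s["grip_width"])
p=wristpic();save(p,sys.argv[1])
for n,z in [("unit",0),("slide_post",.1),("lock_ball",.132),("spare",0)]:
    for k in manip.pinpoint(p,n)[:2]: print(n,round(k["conf"],2),np.round(k["position"],1),atz(p,k["position"],z))
E
python3 w.py w1
```

```text
t: 1.17
position: [0.3071, 0.3072, 0.2299]
tcp_rot: [[-0.954, 0.301, 0.001], [0.301, 0.954, -0.001], [-0.002, -0.001, -1.0]]
wrist_force: [0.3, 0.7, -0.5]
grip_width: -0.0002
gripper_force: 0.0
t: 1.83
position: [0.4439, 0.0687, 0.2501]
tcp_rot: [[-0.954, 0.301, 0.003], [0.301, 0.954, -0.001], [-0.003, -0.0, -1.0]]
wrist_force: [0.4, 0.3, -0.3]
grip_width: -0.0001
gripper_force: 0.0
1.8333 [0.4439 0.0687 0.2501] [[-0.9537  0.3007]
 [ 0.3007  0.9537]] [ 0.4171  0.2737 -0.3086] -0.00014035538608456167
unit 0.64 [262.1 321.5] [ 0.5638 -0.0451  0.    ]
```

```bash
python3 -m jog '[{"fingers":-1,"linear":[-1,-0.95,0],"roll":-0.6},{"fingers":-1,"linear":[-1,-0.95,0],"roll":-0.6},{"fingers":-1,"linear":[-1,-0.95,0],"roll":-0.6},{"fingers":-1,"linear":[-1,-0.95,0],"roll":-0.6},{"fingers":-1,"linear":[-1,-0.95,0],"roll":-0.6},{"fingers":-1,"linear":[-1,-0.95,0],"roll":-0.6},{"fingers":-1,"linear":[-1,-0.95,0],"roll":-0.6},{"fingers":-1,"linear":[-1,-0.95,0],"roll":-0.6}]'
python3 w.py w2
```

```text
t: 2.75
position: [0.5784, -0.1726, 0.2478]
tcp_rot: [[-0.986, -0.168, 0.0], [-0.168, 0.986, -0.002], [0.0, -0.002, -1.0]]
wrist_force: [0.6, -0.1, -0.9]
grip_width: -0.0
gripper_force: 0.0
2.75 [ 0.5784 -0.1726  0.2478] [[-0.9858 -0.1677]
 [-0.1677  0.9858]] [ 0.5692 -0.123  -0.8765] -4.935373524834867e-05
unit 0.68 [450.9 202.6] [ 0.5617 -0.0393  0.    ]
slide_post 0.7 [382.2 214.3] [ 0.568  -0.1278  0.1   ]
lock_ball 0.57 [490.6 298.7] [ 0.6122 -0.0394  0.132 ]
spare 0.58 [226.8 202.5] [ 0.6016 -0.2745  0.    ]
```

View pics/w2.png

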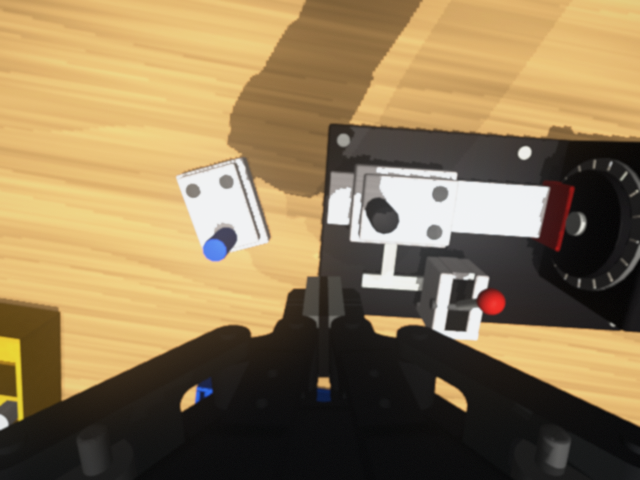

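The wrist view shows the black post top at (381,214), the red ball at (491,301), and the rail tilted about 3° in the image, so the unit's yaw is about 97.5°. I'll go straight down behind the post, tips 12 mm above the slide top.

```bash
python3 -m jog '[{"fingers":-1,"linear":[0.015,0,0.2],"roll":0.05},{"fingers":-1,"linear":[0.015,0,0.4],"roll":0.05},{"fingers":-1,"linear":[0.015,0,0.6],"roll":0.05},{"fingers":-1,"linear":[0.015,0,0.68],"roll":0.05},{"fingers":-1,"linear":[0.015,0,0.68],"roll":0.05},{"fingers":-1,"linear":[0.015,0,0.68],"roll":0.05}]'
python3 w.py w3
```

```text
t: 3.5
position: [0.5719, -0.1673, 0.1136]
tcp_rot: [[-0.991, -0.134, -0.002], [-0.134, 0.991, 0.001], [0.002, 0.001, -1.0]]
wrist_force: [-0.2, -0.1, 1.2]
grip_width: -0.0
gripper_force: 0.0
3.5 [ 0.5719 -0.1673  0.1136] [[-0.991  -0.1336]
 [-0.1336  0.991 ]] [-0.2126 -0.1411  1.1623] -1.0247206803136602e-05
unit 0.89 [497.2 236.5] [ 0.5613 -0.0433  0.    ]
slide_post 0.89 [409.4 283.9] [ 0.5677 -0.1289  0.1   ]
spare 0.62 [171.7 254.4] [ 0.6061 -0.2747  0.    ]
```

View pics/w3.png

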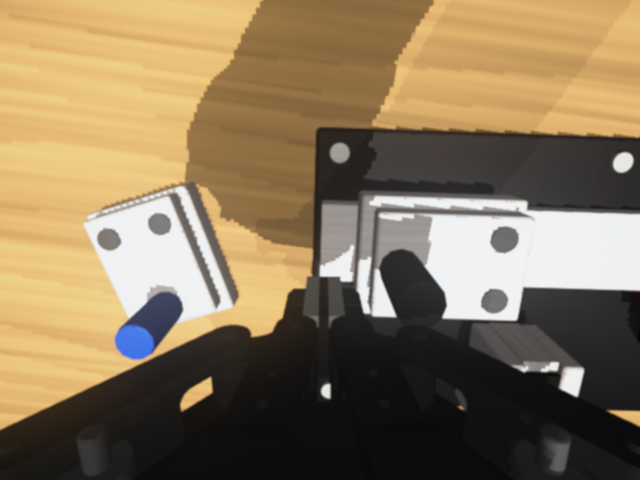

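```bash
python3 -m jog '[{"fingers":-1,"linear":[0,0.02,0],"roll":0},{"fingers":-1,"linear":[0,0.035,0],"roll":0},{"fingers":-1,"linear":[0,0.05,0],"roll":0},{"fingers":-1,"linear":[0,0.065,0],"roll":0},{"fingers":-1,"linear":[0,0.08,0],"roll":0},{"fingers":-1,"linear":[0,0.09,0],"roll":0},{"fingers":-1,"linear":[0,0.1,0],"roll":0},{"fingers":-1,"linear":[0,0.1,0],"roll":0}]'
```

```text
t: 4.42
position: [0.5702, -0.1488, 0.1135]
tcp_rot: [[-0.991, -0.132, -0.0], [-0.132, 0.991, 0.0], [0.0, 0.0, -1.0]]
wrist_force: [0.8, 1.0, 0.1]
grip_width: -0.0003
gripper_force: 0.0
```

```bash
python3 -m jog '[{"fingers":-1,"linear":[0,0.01,0],"roll":0},{"fingers":-1,"linear":[0,0.02,0],"roll":0},{"fingers":-1,"linear":[0,0.03,0],"roll":0},{"fingers":-1,"linear":[0,0.04,0],"roll":0},{"fingers":-1,"linear":[0,0.04,0],"roll":0}]'
python3 -m jog '[{"fingers":-1,"linear":[0,0.01,0],"roll":0},{"fingers":-1,"linear":[0,0.02,0],"roll":0},{"fingers":-1,"linear":[0,0.02,0],"roll":0}]'; python3 w.py w4
```

```text
t: 4.83
position: [0.5694, -0.1413, 0.1136]
tcp_rot: [[-0.991, -0.132, 0.0], [-0.132, 0.991, -0.0], [-0.0, -0.0, -1.0]]
wrist_force: [0.5, -1.5, -1.3]
grip_width: 0.0
gripper_force: 0.7
t: 5.08
position: [0.5689, -0.137, 0.1136]
tcp_rot: [[-0.991, -0.132, 0.0], [-0.132, 0.991, 0.0], [-0.0, 0.0, -1.0]]
wrist_force: [0.1, -1.9, -1.3]
grip_width: 0.0
gripper_force: 0.7
5.0833 [ 0.5689 -0.137   0.1136] [[-0.9912 -0.132 ]
 [-0.132   0.9912]] [ 0.1215 -1.8605 -1.309 ] 1.3874279902296304e-05
slide_post 0.74 [360.2 282.5] [ 0.5671 -0.121   0.1   ]
spare 0.66 [127.7 252.7] [ 0.6061 -0.2763  0.    ]
```

```bash
python3 -m jog '[{"fingers":-1,"linear":[0,0.01,0],"roll":0},{"fingers":-1,"linear":[0,0.02,0],"roll":0},{"fingers":-1,"linear":[0,0.02,0],"roll":0}]';python3 -m jog '[{"fingers":-1,"linear":[0,0.01,0],"roll":0},{"fingers":-1,"linear":[0,0.015,0],"roll":0},{"fingers":-1,"linear":[0,0.015,0],"roll":0}]'
```

```text
t: 5.58
position: [0.5686, -0.136, 0.1138]
tcp_rot: [[-0.991, -0.131, 0.0], [-0.131, 0.991, -0.006], [0.0, -0.006, -1.0]]
wrist_force: [0.7, -8.5, -3.4]
grip_width: -0.0002
gripper_force: 4.2
t: 5.83
position: [0.5685, -0.1355, 0.1138]
tcp_rot: [[-0.992, -0.129, 0.001], [-0.129, 0.992, -0.011], [0.001, -0.011, -1.0]]
wrist_force: [2.0, -14.8, -4.3]
grip_width: 0.0001
gripper_force: 7.2
```

Held: stuck dead with force rising to 15 N, after about 7–10 mm of play. So the current side (towards the rail) locks it. I'll back off, rise and go to the rail side of the ball.

```bash
python3 -m jog '[{"fingers":-1,"linear":[0,-0.1,0],"roll":0},{"fingers":-1,"linear":[0,-0.15,0],"roll":0},{"fingers":-1,"linear":[0,-0.15,-0.2],"roll":0},{"fingers":-1,"linear":[0,-0.15,-0.4],"roll":0},{"fingers":-1,"linear":[0,-0.15,-0.55],"roll":0},{"fingers":-1,"linear":[0,-0.15,-0.55],"roll":0}]'
python3 -m jog '[{"fingers":-1,"linear":[-0.095,0.2,0],"roll":0},{"fingers":-1,"linear":[-0.095,0.4,0],"roll":0},{"fingers":-1,"linear":[-0.095,0.58,0],"roll":0},{"fingers":-1,"linear":[-0.095,0.58,0],"roll":0},{"fingers":-1,"linear":[-0.095,0.58,0],"roll":0}]'; python3 w.py w5; python3 m.py
```

```text
t: 6.33
position: [0.5749, -0.1611, 0.2309]
tcp_rot: [[-0.991, -0.132, 0.011], [-0.132, 0.991, -0.003], [-0.01, -0.004, -1.0]]
wrist_force: [0.6, -1.8, 1.1]
grip_width: 0.0003
gripper_force: 0.0
t: 6.75
position: [0.5746, -0.0405, 0.2232]
tcp_rot: [[-0.991, -0.135, -0.001], [-0.135, 0.991, 0.001], [0.001, 0.001, -1.0]]
wrist_force: [0.1, -1.3, 0.3]
grip_width: -0.0001
gripper_force: 0.0
6.75 [ 0.5746 -0.0405  0.2232] [[-0.9908 -0.1354]
 [-0.1354  0.9908]] [ 0.0523 -1.3184  0.3033] -0.0001313455308707165
unit 0.56 [322.2 187.9] [ 0.5615 -0.0441  0.    ]
unit 0.19 [ 88.5 200.3] [ 0.6053 -0.2732  0.    ]
slide_post 0.73 [218.2 197.8] [ 0.5649 -0.1194  0.1   ]
slide_post 0.37 [322.5 190.4] [ 0.5493 -0.0452  0.1   ]
spare 0.8 [ 85.7 202.4] [ 0.6078 -0.276   0.    ]
scene unit 0.82 [321.3 271.8] [ 0.5603 -0.0431  0.    ]
scene unit 0.49 [349.5 231. ] [0.5524 0.0853 0.    ]
scene slide_post 0.91 [307.2 263.3] [ 0.5763 -0.1179  0.1   ]
scene lock_ball 0.74 [350.7 229.5] [ 0.6145 -0.0385  0.132 ]
scene spare 0.95 [273.4 373. ] [ 0.6056 -0.2707  0.    ]
scene spare 0.53 [319.5 270.1] [ 0.5551 -0.0411  0.    ]
side unit 0.59 [296. 286.] [ 0.5577 -0.0427  0.    ]
side slide_post 0.63 [323.1 260. ] [ 0.5669 -0.1153  0.1   ]
side lock_ball 0.55 [325.5 211.3] [ 0.6128 -0.0415  0.132 ]
side spare 0.78 [401.6 369.3] [ 0.6052 -0.2755  0.    ]
tri unit [ 0.559  -0.0406 -0.0025]
tri slide_post [ 0.5715 -0.1096  0.0926]
tri lock_ball [ 0.6143 -0.0382  0.1305]
tri spare [ 0.606  -0.2726 -0.0008]
7.5 [ 0.5753 -0.0428  0.2236] [[-0.9913 -0.1317  0.0001]
 [-0.1317  0.9913  0.0001]
 [-0.0001  0.0001 -1.    ]] [ 0.0079 -0.1784  0.8142] -7.290134838804409e-05
```

View pics/w5.png

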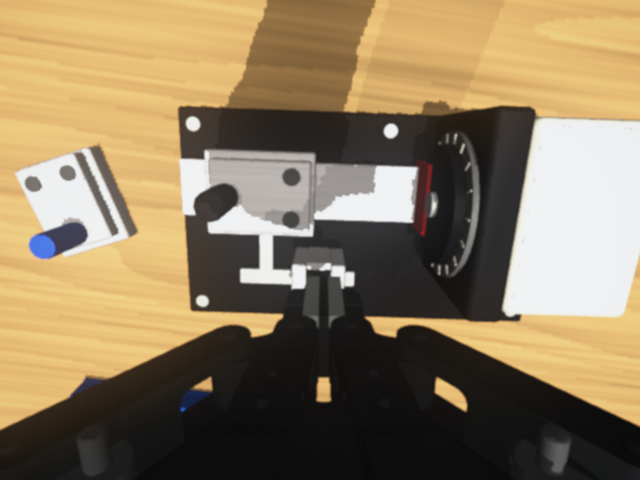

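The wrist view shows the slide slightly forward of its parked place, the fingers right next to the lock housing at (320,270), and the ball hidden behind them. The scene and side cameras put the ball at (0.6135, -0.040). I'll go down on its rail side.

```bash
python3 -m jog '[{"fingers":-1,"linear":[0,0,0.15],"roll":0},{"fingers":-1,"linear":[0,0,0.3],"roll":0},{"fingers":-1,"linear":[0,0,0.415],"roll":0},{"fingers":-1,"linear":[0,0,0.415],"roll":0},{"fingers":-1,"linear":[0,0,0.415],"roll":0}]'
python3 -m jog '[{"fingers":-1,"linear":[-0.05,0,0],"roll":0},{"fingers":-1,"linear":[-0.1,0,0],"roll":0},{"fingers":-1,"linear":[-0.13,0,0],"roll":0},{"fingers":-1,"linear":[-0.16,0,0],"roll":0},{"fingers":-1,"linear":[-0.19,0,0],"roll":0},{"fingers":-1,"linear":[-0.22,0,0],"roll":0},{"fingers":-1,"linear":[-0.25,0,0],"roll":0},{"fingers":-1,"linear":[-0.25,0,0],"roll":0}]'
python3 -m jog '[{"fingers":-1,"linear":[-0.04,0,0],"roll":0},{"fingers":-1,"linear":[-0.08,0,0],"roll":0},{"fingers":-1,"linear":[-0.08,0,0],"roll":0}]'
```

```text
t: 7.92
position: [0.5739, -0.0423, 0.1397]
tcp_rot: [[-0.991, -0.132, -0.003], [-0.132, 0.991, 0.001], [0.003, 0.001, -1.0]]
wrist_force: [0.5, 0.7, 1.0]
grip_width: -0.0001
gripper_force: 0.0
t: 8.58
position: [0.6261, -0.036, 0.1407]
tcp_rot: [[-0.991, -0.132, 0.001], [-0.132, 0.991, 0.0], [-0.001, -0.0, -1.0]]
wrist_force: [-0.6, -0.2, 0.2]
grip_width: 0.0003
gripper_force: 0.0
t: 8.83
position: [0.6416, -0.0339, 0.1404]
tcp_rot: [[-0.991, -0.132, 0.001], [-0.132, 0.991, 0.0], [-0.001, -0.0, -1.0]]
wrist_force: [-0.6, -0.3, 0.6]
grip_width: 0.0002
gripper_force: 0.0
```

```bash
python3 -m jog '[{"fingers":-1,"linear":[0,0,-0.2],"roll":0},{"fingers":-1,"linear":[0,0,-0.4],"roll":0},{"fingers":-1,"linear":[0.1,-0.12,-0.45],"roll":0},{"fingers":-1,"linear":[0.2,-0.27,-0.45],"roll":0},{"fingers":-1,"linear":[0.33,-0.42,-0.45],"roll":0},{"fingers":-1,"linear":[0.43,-0.58,-0.45],"roll":0},{"fingers":-1,"linear":[0.43,-0.58,-0.45],"roll":0},{"fingers":-1,"linear":[0.43,-0.58,-0.45],"roll":0}]'; python3 w.py w6
```

```text
t: 9.5
position: [0.5695, -0.1619, 0.2308]
tcp_rot: [[-0.992, -0.128, -0.0], [-0.128, 0.992, 0.0], [0.0, 0.0, -1.0]]
wrist_force: [-0.6, -0.5, 0.6]
grip_width: -0.0002
gripper_force: 0.0
9.5 [ 0.5695 -0.1619  0.2308] [[-0.9918 -0.1281]
 [-0.1281  0.9918]] [-0.6033 -0.5408  0.6404] -0.0001883943517763278
unit 0.67 [440.3 210.9] [ 0.5657 -0.0424  0.    ]
slide_post 0.93 [380.  229.6] [ 0.5696 -0.1191  0.1   ]
lock_ball 0.75 [483.4 311.3] [ 0.6121 -0.0417  0.132 ]
spare 0.56 [210.4 220.1] [ 0.6055 -0.2755  0.    ]
```

View pics/w6.png

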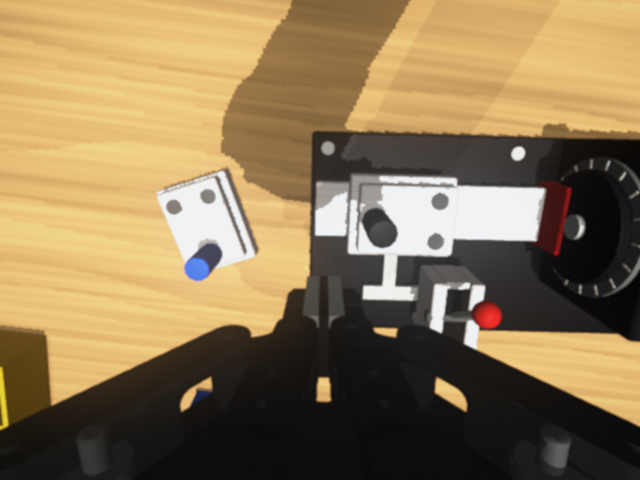

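The ball at (487,315) still appears in its old place. I'll check against the predicted pixels for both ends.

```bash
cat > b.py <<'E'
from h import *
import sys
np.set_printoptions(precision=4,suppress=True)
def proj(p,X):
    T=np.linalg.inv(np.array(p["cam_to_world"]));c=T[:3,:3]@X+T[:3,3];u=p["K"]@c;return u[:2]/u[2]
a=np.radians(97.5);ux=np.array([np.cos(a),np.sin(a),0]);uy=np.array([-ux[1],ux[0],0]);O=np.array([.560,-.042,0])
tiles=[];rs=[]
for c in ["scene","side","wrist"]:
    p=wristpic() if c=="wrist" else manip.snapshot(c)
    hsv=cv2.cvtColor(p["pixels"],cv2.COLOR_RGB2HSV)
    m=(((hsv[...,0]<5)|(hsv[...,0]>175))&(hsv[...,1]>200)&(hsv[...,2]>120)).astype(np.uint8)
    n,l,st,ce=cv2.connectedComponentsWithStats(m)
    print(c,"rail",proj(p,O-.054*uy+[0,0,.132]),"away",proj(p,O-.116*uy+[0,0,.132]),[(np.round(ce[i],1).tolist(),int(st[i,4])) for i in range(1,n) if st[i,4]>15])
    u,v=proj(p,O-.085*uy+[0,0,.11]).astype(int);u=min(max(u,65),574);v=min(max(v,65),414)
    tiles.append(cv2.resize(p["pixels"][v-65:v+65,u-65:u+65],(390,390)))
cv2.imwrite(f"pics/{sys.argv[1]}.png",cv2.resize(np.hstack(tiles),(798,266))[:,:,::-1])
E
python3 b.py b1
```

```text
scene rail [351.1818 228.0703] away [386.0615 238.0609] [([349.6, 227.1], 43)]
side rail [323.8812 209.2804] away [353.4341 198.0378] [([324.8, 208.3], 44)]
wrist rail [488.6398 312.6296] away [479.0172 387.1075] [([564.5, 199.1], 66), ([555.3, 243.6], 59), ([484.7, 314.4], 474)]
```

View pics/b1.png

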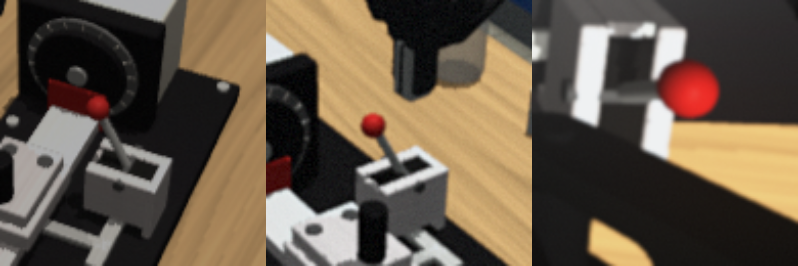

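The crops show the lever still leaning to the rail side, so the push had no lasting effect. I'll repeat it lower, looking part-way.

```bash
python3 -m jog '[{"fingers":-1,"linear":[-0.1,0.2,0],"roll":0},{"fingers":-1,"linear":[-0.1,0.4,0],"roll":0},{"fingers":-1,"linear":[-0.1,0.595,0],"roll":0},{"fingers":-1,"linear":[-0.1,0.595,0.2],"roll":0},{"fingers":-1,"linear":[-0.1,0.595,0.4],"roll":0},{"fingers":-1,"linear":[-0.1,0.595,0.53],"roll":0},{"fingers":-1,"linear":[-0.1,0.595,0.53],"roll":0},{"fingers":-1,"linear":[-0.1,0.595,0.53],"roll":0}]'
python3 -m jog '[{"fingers":-1,"linear":[-0.05,0,0],"roll":0},{"fingers":-1,"linear":[-0.1,0,0],"roll":0},{"fingers":-1,"linear":[-0.15,0,0],"roll":0},{"fingers":-1,"linear":[-0.2,0,0],"roll":0},{"fingers":-1,"linear":[-0.2,0,0],"roll":0}]'
python3 b.py b2
```

```text
t: 10.57
position: [0.5735, -0.0389, 0.1235]
tcp_rot: [[-0.991, -0.133, -0.004], [-0.133, 0.991, 0.001], [0.004, 0.001, -1.0]]
wrist_force: [0.4, -0.5, 0.3]
grip_width: -0.0004
gripper_force: 0.0
t: 10.98
position: [0.6185, -0.0348, 0.1278]
tcp_rot: [[-0.991, -0.132, 0.007], [-0.132, 0.991, -0.001], [-0.007, -0.002, -1.0]]
wrist_force: [-0.8, -0.3, 0.3]
grip_width: -0.0002
gripper_force: 0.0
scene rail [351.1818 228.0703] away [386.0615 238.0609] [([369.5, 229.6], 28)]
side rail [323.8812 209.2804] away [353.4341 198.0378] [([344.6, 197.0], 36)]
wrist rail [325.3267 293.6866] away [325.0072 421.1016] [([322.4, 395.6], 132)]
```

View pics/b2.png

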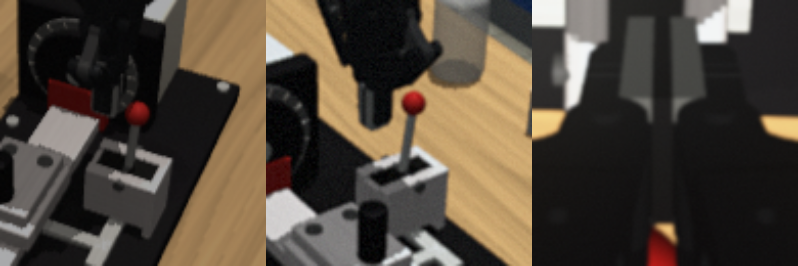

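The crops show the lever now being pushed, about upright, with the ball at (369,230) in the scene and (345,197) in the side view. I'll continue further, checking the ball at each stage.

```bash
python3 -m jog '[{"fingers":-1,"linear":[-0.05,0,0],"roll":0},{"fingers":-1,"linear":[-0.1,0,0],"roll":0},{"fingers":-1,"linear":[-0.15,0,0],"roll":0},{"fingers":-1,"linear":[-0.18,0,0],"roll":0},{"fingers":-1,"linear":[-0.18,0,0],"roll":0},{"fingers":-1,"linear":[-0.18,0,0],"roll":0}]'
python3 b.py b3; 
python3 -m jog '[{"fingers":-1,"linear":[0,0,-0.15],"roll":0},{"fingers":-1,"linear":[0,0,-0.3],"roll":0},{"fingers":-1,"linear":[0,0,-0.45],"roll":0},{"fingers":-1,"linear":[0,0,-0.5],"roll":0},{"fingers":-1,"linear":[0,0,-0.5],"roll":0},{"fingers":-1,"linear":[0,0,-0.5],"roll":0}]'
python3 b.py b4
```

```text
t: 11.63
position: [0.65, -0.0298, 0.1249]
tcp_rot: [[-0.991, -0.132, -0.0], [-0.132, 0.991, -0.0], [0.0, -0.0, -1.0]]
wrist_force: [-0.7, -0.4, -0.5]
grip_width: -0.0
gripper_force: 0.0
scene rail [351.1818 228.0703] away [386.0615 238.0609] [([386.5, 237.9], 16)]
side rail [323.8812 209.2804] away [353.4341 198.0378] []
wrist rail [323.9571 212.8722] away [323.7761 357.7879] [([494.5, 28.3], 24)]
t: 12.28
position: [0.6504, -0.0298, 0.225]
tcp_rot: [[-0.991, -0.132, 0.001], [-0.132, 0.991, -0.0], [-0.001, -0.0, -1.0]]
wrist_force: [0.2, 0.2, -0.1]
grip_width: -0.0002
gripper_force: 0.0
scene rail [351.1818 228.0703] away [386.0615 238.0609] [([384.7, 237.8], 30)]
side rail [323.8812 209.2804] away [353.4341 198.0378] [([355.4, 197.0], 34)]
wrist rail [323.3869 181.7727] away [323.3055 274.0552] [([312.4, 271.8], 210)]
```

The ball now sits at its away end in all views. I'll return behind the post and re-check.

```bash
python3 -m jog '[{"fingers":-1,"linear":[0,-0.2,0],"roll":0},{"fingers":-1,"linear":[0,-0.4,0],"roll":0},{"fingers":-1,"linear":[0.1,-0.59,0],"roll":0},{"fingers":-1,"linear":[0.3,-0.59,0],"roll":0},{"fingers":-1,"linear":[0.48,-0.59,0],"roll":0},{"fingers":-1,"linear":[0.48,-0.59,0],"roll":0},{"fingers":-1,"linear":[0.48,-0.59,0],"roll":0}]'
python3 b.py b5; python3 w.py w7
```

```text
t: 13.02
position: [0.5669, -0.1589, 0.2223]
tcp_rot: [[-0.992, -0.13, -0.006], [-0.13, 0.992, 0.003], [0.005, 0.003, -1.0]]
wrist_force: [0.6, 0.2, 0.3]
grip_width: 0.0001
gripper_force: 0.0
scene rail [351.1818 228.0703] away [386.0615 238.0609] [([384.5, 238.1], 44)]
side rail [323.8812 209.2804] away [353.4341 198.0378] [([356.2, 197.7], 35)]
wrist rail [492.586  316.8954] away [482.668  392.7438] [([569.3, 199.5], 73), ([559.9, 245.0], 64)]
13.1667 [ 0.5718 -0.1592  0.2245] [[-0.9912 -0.1324]
 [-0.1324  0.9912]] [ 0.3055 -0.1013 -0.2484] 0.0002617411002090161
unit 0.76 [438.9 207.2] [ 0.5632 -0.0442  0.    ]
lock_ball 0.56 [475.  392.1] [ 0.6764 -0.0324  0.132 ]
spare 0.57 [207.2 219.9] [ 0.6071 -0.2743  0.    ]
```

```bash
python3 -m jog '[{"fingers":-1,"linear":[0,0,0.2],"roll":0},{"fingers":-1,"linear":[0,0,0.4],"roll":0},{"fingers":-1,"linear":[0,0,0.555],"roll":0},{"fingers":-1,"linear":[0,0,0.555],"roll":0},{"fingers":-1,"linear":[0,0,0.555],"roll":0}]'
python3 -m jog '[{"fingers":-1,"linear":[0,0.04,0],"roll":0},{"fingers":-1,"linear":[0,0.07,0],"roll":0},{"fingers":-1,"linear":[0,0.09,0],"roll":0},{"fingers":-1,"linear":[0,0.11,0],"roll":0},{"fingers":-1,"linear":[0,0.13,0],"roll":0},{"fingers":-1,"linear":[0,0.15,0],"roll":0},{"fingers":-1,"linear":[0,0.165,0],"roll":0},{"fingers":-1,"linear":[0,0.165,0],"roll":0}]'
```

```text
t: 13.83
position: [0.5693, -0.1585, 0.1122]
tcp_rot: [[-0.991, -0.132, -0.004], [-0.132, 0.991, 0.002], [0.004, 0.002, -1.0]]
wrist_force: [0.1, -0.2, 0.8]
grip_width: -0.0003
gripper_force: 0.0
t: 14.5
position: [0.5665, -0.1261, 0.114]
tcp_rot: [[-0.991, -0.132, 0.001], [-0.132, 0.991, 0.0], [-0.001, -0.0, -1.0]]
wrist_force: [0.1, -1.0, 0.7]
grip_width: -0.0001
gripper_force: 0.5
```

It's free now. Pushing towards home.

```bash
python3 -m jog '[{"fingers":-1,"linear":[0,0.04,0],"roll":0},{"fingers":-1,"linear":[0,0.08,0],"roll":0},{"fingers":-1,"linear":[0,0.12,0],"roll":0},{"fingers":-1,"linear":[0,0.16,0],"roll":0},{"fingers":-1,"linear":[0,0.2,0],"roll":0},{"fingers":-1,"linear":[0,0.24,0],"roll":0},{"fingers":-1,"linear":[0,0.28,0],"roll":0},{"fingers":-1,"linear":[0,0.28,0],"roll":0}]'
python3 -m jog '[{"fingers":-1,"linear":[0,0.02,0],"roll":0},{"fingers":-1,"linear":[0,0.04,0],"roll":0},{"fingers":-1,"linear":[0,0.055,0],"roll":0},{"fingers":-1,"linear":[0,0.07,0],"roll":0},{"fingers":-1,"linear":[0,0.08,0],"roll":0},{"fingers":-1,"linear":[0,0.09,0],"roll":0},{"fingers":-1,"linear":[0,0.1,0],"roll":0},{"fingers":-1,"linear":[0,0.1,0],"roll":0}]'
```

```text
t: 15.17
position: [0.5576, -0.0686, 0.1132]
tcp_rot: [[-0.991, -0.134, -0.002], [-0.134, 0.991, 0.002], [0.002, 0.002, -1.0]]
wrist_force: [-0.9, 0.6, -0.0]
grip_width: -0.0
gripper_force: 0.0
t: 15.83
position: [0.5561, -0.0507, 0.1135]
tcp_rot: [[-0.991, -0.132, -0.0], [-0.132, 0.991, 0.001], [0.0, 0.001, -1.0]]
wrist_force: [-0.8, -0.7, -0.2]
grip_width: 0.0001
gripper_force: 0.4
```

```bash
python3 -m jog '[{"fingers":-1,"linear":[0,0.01,0],"roll":0},{"fingers":-1,"linear":[0,0.02,0],"roll":0},{"fingers":-1,"linear":[0,0.03,0],"roll":0},{"fingers":-1,"linear":[0,0.04,0],"roll":0},{"fingers":-1,"linear":[0,0.04,0],"roll":0}]'
python3 -m jog '[{"fingers":-1,"linear":[0,0.005,0],"roll":0},{"fingers":-1,"linear":[0,0.01,0],"roll":0},{"fingers":-1,"linear":[0,0.01,0],"roll":0}]'
```

```text
t: 16.25
position: [0.5557, -0.047, 0.1137]
tcp_rot: [[-0.992, -0.13, 0.0], [-0.13, 0.992, -0.009], [0.001, -0.009, -1.0]]
wrist_force: [0.6, -11.7, -3.8]
grip_width: -0.0002
gripper_force: 6.2
t: 16.5
position: [0.5558, -0.0468, 0.1138]
tcp_rot: [[-0.992, -0.129, 0.001], [-0.129, 0.992, -0.012], [0.001, -0.012, -1.0]]
wrist_force: [0.8, -16.5, -5.2]
grip_width: -0.0002
gripper_force: 8.3
```

It stops hard exactly where predicted (16 N). I'll back off, rise and verify.

```bash
python3 -m jog '[{"fingers":-1,"linear":[0,-0.1,0],"roll":0},{"fingers":-1,"linear":[0,-0.18,0],"roll":0},{"fingers":-1,"linear":[0,-0.18,0],"roll":0},{"fingers":-1,"linear":[0,-0.18,-0.2],"roll":0},{"fingers":-1,"linear":[0,-0.18,-0.4],"roll":0},{"fingers":-1,"linear":[0,-0.18,-0.6],"roll":0},{"fingers":-1,"linear":[0,-0.4,-0.6],"roll":0},{"fingers":-1,"linear":[0,-0.4,-0.6],"roll":0}]'
python3 b.py b6; python3 w.py w8
```

```text
t: 17.17
position: [0.5687, -0.1243, 0.2375]
tcp_rot: [[-0.991, -0.13, 0.009], [-0.13, 0.992, -0.004], [-0.008, -0.005, -1.0]]
wrist_force: [-0.4, 0.1, -0.2]
grip_width: -0.0
gripper_force: 0.0
scene rail [351.1818 228.0703] away [386.0615 238.0609] [([384.6, 238.6], 36)]
side rail [323.8812 209.2804] away [353.4341 198.0378] [([355.4, 197.4], 43)]
wrist rail [433.1113 309.0124] away [426.9302 382.5582] []
17.3167 [ 0.5655 -0.1199  0.2336] [[-0.9913 -0.1315]
 [-0.1315  0.9913]] [ 0.4692  0.6278 -1.1838] 0.0001785189507282649
slide_post 0.98 [438.5 227.9] [ 0.559 -0.032  0.1  ]
spare 0.67 [170.7 220.1] [ 0.6082 -0.2748  0.    ]
```

View pics/w8.png

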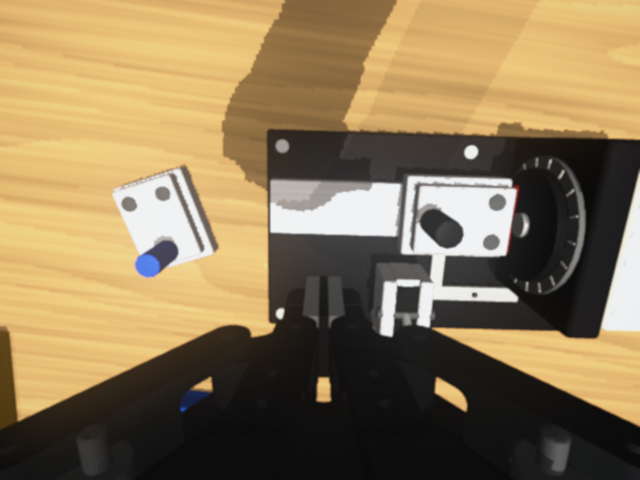

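The picture shows the slide against the red stop (its front edge at (516,215)) with the post at (438,228). The spare is unmoved, the lever is at its away end, and the robot is clear.

```bash
python3 -c "
from plant import manip
print(manip.sign_off())"
```

```text
the job is handed in; nothing more can be done
None
```

The slide is fully home against the red stop, and the job was handed in at about 17 s of robot time. The untouched try was held, and the lever took two swings because the first one did not stay over. The lever was not touched once the slide had come away, and the spare clamp was not moved.

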